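# Index the brushing dial and draw the finished spout out through the guard opening

### The job

Turn the dial one station (its red crank turns it either way) so that the bright finished spout comes under the yellow-edged opening of the clear guard, and let it settle in its detent there. Then take that spout, tilt it out end first through the opening without knocking it hard against the guard, and finish still holding it, motionless in the gripper, touching nothing else, its whole length at least 3 cm above the guard. Leave the other spouts in their nests and everything else on the bench where it is.

Things in the scene. Friction and masses are not known exactly. Their poses are not given: they have to be found in the camera images.
- machine: bench rotary index table, fixed: grey base plate 470 x 450 mm, blue motor outside the guard on its +y side. Origin on the bench surface under the dial's vertical axis; z up; its -x axis points to the unload station (roughly towards the robot)
- hood: clear guard over the dial, fixed, origin and axes as the machine's. Top plate 4 mm thick, upper face 135 mm above the bench, x -235 to 225 and y -220 to 220 mm; sides closed. The only way in is the yellow-edged unload opening in the top: x -215 to -65, y -20 to 150 mm. It bares the middle and +y half of a spout at the station; the -y half stays under the plate
- opening (a point): middle of the unload opening (150 mm in x, 170 mm in y), on the guard's upper face, 135 mm above the bench; axes as the machine's
- station (a point): where the middle of a spout lies when its nest is at the unload station: 140 mm from the dial axis, 89 mm above the bench; axes as the machine's, so a spout here lies along this y axis
- dial (a joint): turn of dial and crank, rad, counter-clockwise from above positive; 0 at the start, crank along the machine's +x (away from the opening). A spring-loaded ball under the dial clicks in at 0, +1.571 and -1.571 (one station either way) and centres it there once within 0.06 rad; about 0.7 N m (8 N at the knob) breaks it out, and it turns freely and stays put in between; stops at +-1.75
- crank_knob (a point): on the axis of the crank's red upright knob, 25 mm diameter, from 160 to 200 mm above the bench; this point is 183 mm above the bench and 90 mm from the dial axis. The flat steel crank arm, 26 mm wide, 150 to 160 mm above the bench, runs from the shaft to just past the knob
- dial_hub (a point): dial axis at the dial's top face, 60 mm above the bench; x turns with the dial and points along the crank. The aluminium dial, 360 mm across, has four nests 90 degrees apart, centred 140 mm from the axis, square to the radius: two black saddles each, 20 mm long, 40 mm either side of the nest's middle, 50 mm wide, floor 80 mm above the bench, with cheeks 8 mm high beside the spout
- bright_spout: finished spout: bright, nearly white steel rectangular tube 24 mm wide, 18 mm high, 260 mm long in all, about 0.17 kg; origin at the middle of its underside, x along its length, z up. The last 25 mm at +x is a round brass spigot 16 mm across; black outlet ring under the -x end. Starts in the nest on the machine's +y or -y side, so either end may come to the opening
- bright_mid (a point): middle of the bright spout, 9 mm above its underside
- bright_spigot_end (a point): centre of the bright spout's spigot end face (+x), 130 mm from its middle
- bright_outlet_end (a point): centre of the bright spout's outlet end face (-x), 130 mm from its middle
- raw_spout: unbrushed copper-coloured spout of the same shape, in the nest opposite the bright one at the start; origin and axes as for the bright one; rides round with the dial, leave it in its nest
- raw_mid (a point): middle of the raw spout
- brush_spout: another unbrushed copper-coloured spout, in the nest farthest from the opening, under the black roller brush; leave it in its nest
- brush_mid (a point): middle of that spout
- pliers: combination pliers with red handles, 180 mm long, lying on the bench; leave alone
- casting_a: grey tap-body casting, 58 mm high, 44 mm across with a side stub, standing on the bench; leave alone
- casting_b: as casting_a
- casting_c: as casting_a
- oil_bottle: small bottle with red cap, 60 mm across, 150 mm high; leave alone
- plug_gauge: blue-handled plug gauge, 142 mm long, lying on the bench; leave alone

How it is judged (in metres and radians):
On the way, in this order (a step that is already met when the one before it is completed fails the run):
1. the dial rests in the next detent with the bright spout in its nest under the opening ((value of joint dial between 1.49 and 1.65 rad or value of joint dial between -1.65 and -1.49 rad) and horizontal distance between bright_mid and station below 0.025 m and height (world z) of bright_mid below 0.095 m), for 0.3 s.
2. the gripped bright spout slants through the opening, one end above the guard and the other still below it (contact force between the fingers and bright_spout above 1 N and height (world z) of any of bright_spigot_end, bright_outlet_end above 0.145 m and height (world z) of any of bright_spigot_end, bright_outlet_end below 0.125 m), for 0.1 s.
At the end, for the whole second after the job is handed in: the bright spout is held in the fingers, still (under 30 mm/s), touching nothing else, with both end centres at least 25 mm above the guard's top face; the dial rests within 0.08 rad of the detent one station from the start; the two other spouts lie in their nests (height (world z) of each of bright_spigot_end, bright_outlet_end above 0.16 m and contact force between the fingers and bright_spout above 1 N and contact force between bright_spout and hood below 0.1 N and contact force between bright_spout and machine below 0.1 N and linear speed of bright_spout below 0.03 m/s and (value of joint dial between 1.49 and 1.65 rad or value of joint dial between -1.65 and -1.49 rad) and height (world z) of each of raw_mid, brush_mid below 0.1 m and horizontal distance between each of raw_mid, brush_mid and dial_hub below 0.155 m); the arm keeps its last pose, push and grip.
It fails at once if the bright spout is knocked or forced against the guard (over 15 N) (contact force between bright_spout and hood above 15 N).
It fails at once if another spout is lifted or pushed out of its nest (height (world z) of any of raw_mid, brush_mid above 0.105 m or horizontal distance between any of raw_mid, brush_mid and dial_hub above 0.16 m).
It fails at once if something else on the bench is moved by more than 30 mm (distance of any of pliers, casting_a, casting_b, casting_c, oil_bottle, plug_gauge from where it was at the start of the episode above 0.03 m).
It also fails if it takes over 54 s, if anything falls off the work surface, if the arm or the gripper's body presses on something with over 40 N, if the wrist force passes 120 N, or if a joint passes its speed limit or range.

### The arm

A 6-joint arm with a two-finger parallel gripper is mounted at the origin on the work surface. World frame = base frame: x ahead of the robot, y to its left, z up, the work surface at z = 0. Lengths are in mm, angles in rad, forces in N, time in s.
With the tool pointing down it reaches from about 375 to 975 mm from the base axis. Payload 3.8 kg.
Tool frame: the origin (TCP) lies on the mounting face of the last link; the fingertips stand 173 mm ahead of it and the grasp point (between the pads) lies 155 mm ahead of it; z points along the fingers, x is the direction in which the jaws open and shut, and the axes are right-handed (so a half turn about z gives the same grasp; the last joint's range is limited). The gripper opens to 85 mm and grips with 20 to 120 N. Pads are 22 mm wide; open, the fingers measure 114 mm over their backs; the gripper's body (76 mm by 85 mm) begins 54 mm behind the grasp point. The pads swing forward as they close: fully open they stand 13 mm farther back than shut.
Start: joints at [1.14, 0.264, 1.604, -0, 1.274, -0.037], TCP at [258.995, 623.331, 404.68] pointing down, gripper open.
Joint ranges: [-2.63, 2.63], [-0.94, 2.18], [0.31, 2.57], [-1.31, 4.45], [0, 2.66], [-2.55, 2.55]. Speed limits (rad/s): [2.57, 2.57, 3.14, 3.14, 3.14, 3.14].

### API

Orientations are given as a unit quaternion [x, y, z, w].
In Python, from workcell import robot gives the robot as it stands. The module is installed in compiled form; this text tells all that it offers.
- The arm moves only by the shell command python3 -m crank 'ROWS' [FORCE]. ROWS is JSON, one flat list of numbers, 7 for each row, row after row: the shift along the world's x, y, z in m, then the turn, a rotation vector about the world's x, y, z in degrees, then the closure, from -1 (fully open) to 1 (shut). In form: [x, y, z, ax, ay, az, hand, x, y, z, ax, ay, az, hand, ...]. A call has 1 to 12 rows; each row is the pose to reach, as a shift and turn from the pose measured when the call began; what a row does not reach only later rows make up. A row lasts 1/8 s, in which the tool goes at most 62.5 mm and 10.7 degrees, less where a joint would pass 70% of its speed; a pose out of reach is approached as far as the arm can. A call with a gripper value outside its range is refused whole. The fingers move at their own pace and stop on an object; FORCE is the grip in N (left out, the last holds). Time passes only in rows, so rows that repeat a pose let the fingers close. It gives the time, the measured TCP pose, the force and the opening at its end, in the units of the state.
- robot.state(): the state, without advancing time (a new reading comes with each control period).
- robot.snapshot(name): name is "side" or "top" or "wrist"; returns a dict with "frame" (480x640x3 uint8, red, green, blue), "vertical_fov" (degrees; the focal length in pixels is half the picture's height over the tangent of half this angle, whatever the lens; pixels are square), "cx", "cy" (the principal point, pixels), "view" (4x4, takes a point from world to camera coordinates). Camera axes: x right, y down, z forward; pixel columns grow to the right and rows downward; lengths in mm; the calibration is good to about 2 mm. The wrist camera is an equidistant fisheye: a pixel r from the principal point sees the ray r / f radians off the axis. A picture is of the moment at which its call begins. There is no depth.
- robot.sign_off(): hands the job in, once; it reports no verdict.
The state is a dict: "t": time; "joint_pos": joint angles; "dq": joint speeds; "joint_efforts": joint torques, N m; "position": TCP position; "tcp_rot": TCP orientation; "wrist_force": force on the tool from outside, world axes, zero at the start; "ft_torque": the same for the moment, N m; "grip_width": finger opening in mm.
Only numpy, scipy, OpenCV 4.12 (cv2) and the standard library are available. Lean on these libraries where they do the work, as an engineer would, in place of code of your own. Each camera call takes 0.05 s, during which the arm holds its last target.

## Working session

There is one attempt and no reset: what is moved stays moved. The work goes in short steps, Python scripts to look and compute and a shell command to move; the robot and the scene stay as the last step left them, time stands still between calls to the robot, and variables do not carry over. Pictures are saved under pics/ and viewed, and the job is handed in when it is done.

```bash
mkdir -p pics; cat > h.py <<'E'
import numpy as np, cv2
from workcell import robot
def snap(n,fn):
    s=robot.snapshot(n); cv2.imwrite('pics/'+fn,cv2.cvtColor(s['frame'],cv2.COLOR_RGB2BGR)); return s
def f(s): return 240/np.tan(np.radians(s['vertical_fov'])/2)
def ray(s,u,v,fish=False):
    V=np.array(s['view']);F=f(s)
    x,y=u-s['cx'],v-s['cy']
    if fish:
        r=np.hypot(x,y);th=r/F;d=np.array([x/r*np.sin(th),y/r*np.sin(th),np.cos(th)])
    else: d=np.array([x/F,y/F,1])
    R=V[:3,:3];return -R.T@V[:3,3],R.T@d
def onz(s,u,v,z,fish=False):
    o,d=ray(s,u,v,fish);return o+d*(z-o[2])/d[2]
def proj(s,p):
    V=np.array(s['view']);c=V[:3,:3]@np.array(p)+V[:3,3];return s['cx']+f(s)*c[0]/c[2],s['cy']+f(s)*c[1]/c[2]
E
python3 - <<'E'
from h import *
for n in('side','top','wrist'):
    s=snap(n,n+'0.png');o=ray(s,s['cx'],s['cy']+.01);print(n,s['vertical_fov'],s['cx'],s['cy'],o[0].round(),o[1].round(2))
print(robot.state())
E
```

```text
side 45.77328748119111 319.3298725429314 243.95911208494647 [  414. -1167.   839.] [ 0.07  0.85 -0.53]
top 49.73810131232283 321.95605932328465 243.15556517661688 [ 275.  -37. 1333.] [ 0.21 -0.02 -0.98]
wrist 65.70646984690485 318.8999913420488 233.023909366397 [185. 655. 372.] [ 0.29 -0.12 -0.95]
{'t': 0.15, 'joint_pos': array([ 1.14010740e+00,  2.64559939e-01,  1.60509914e+00, -7.59947184e-06,
        1.27367003e+00, -3.69771756e-02]), 'dq': array([-8.20768397e-04, -3.30734232e-03, -2.63833911e-03,  3.23713248e-04,
        5.82281566e-05, -9.95076923e-04]), 'joint_efforts': array([ 1.00140704e-05, -5.15909100e+01, -3.67958987e+01, -6.26117458e-05,
        8.18371656e-03, -1.64067607e-06]), 'position': array([258.87931693, 623.08666782, 403.64036558]), 'tcp_rot': array([ 8.31749878e-01,  5.55149878e-01, -7.37569431e-04,  4.58062201e-04]), 'wrist_force': array([-0.64967028, -0.48366952, -0.80493546]), 'ft_torque': array([0.03052877, 0.055012  , 0.04807412]), 'grip_width': 85.18992771009827}
```

View pics/side0.png

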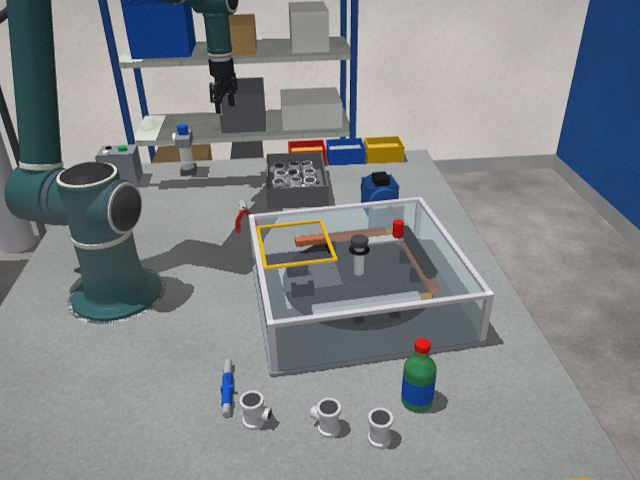

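View pics/top0.png

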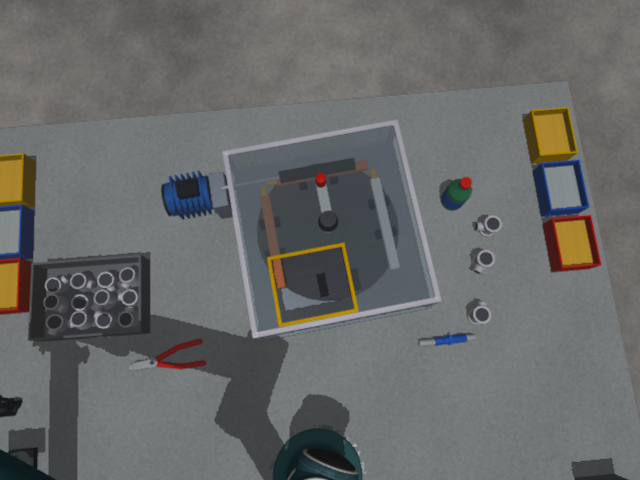

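View pics/wrist0.png

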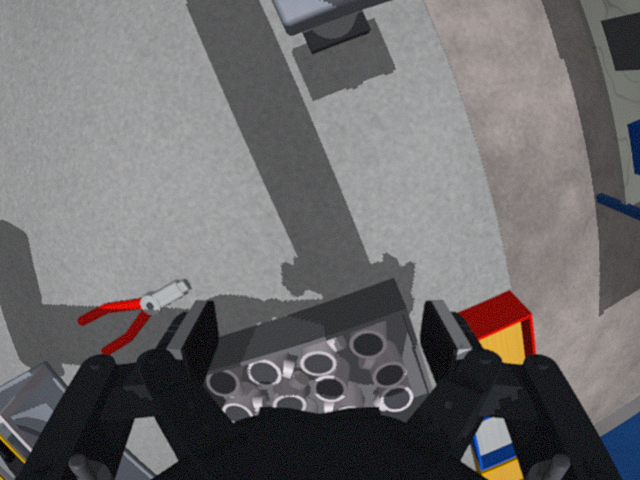

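```bash
python3 - <<'E'
from h import *
s=snap('top','top1.png');im=s['frame'];hsv=cv2.cvtColor(im,cv2.COLOR_RGB2HSV)
y=cv2.inRange(hsv,(18,150,120),(32,255,255));y[:, :230]=0;y[:,500:]=0;y[:235]=0
c=max(cv2.findContours(y,cv2.RETR_EXTERNAL,cv2.CHAIN_APPROX_NONE)[0],key=cv2.contourArea)
ap=cv2.approxPolyDP(c,8,True)[:,0];print(ap)
P=np.array([onz(s,u,v,135) for u,v in ap]);print(P.round(1))
print(np.linalg.norm(P-np.roll(P,-1,0),axis=1))
H=[(224,152),(397,122),(439,299),(254,336)]
Q=np.array([onz(s,u,v,135) for u,v in H]);print(Q.round(1),np.linalg.norm(Q-np.roll(Q,-1,0),axis=1))
r=cv2.inRange(hsv,(0,170,100),(6,255,255))|cv2.inRange(hsv,(174,170,100),(180,255,255));
r[:165]=0;r[220:]=0;r[:,:290]=0;r[:,350:]=0
m=cv2.moments(r,True);print(m['m10']/m['m00'],m['m01']/m['m00'],m['m00'])
print(onz(s,m['m10']/m['m00'],m['m01']/m['m00'],190))
big=cv2.resize(im[110:350,200:460],None,fx=2.3,fy=2.3,interpolation=cv2.INTER_CUBIC)
cv2.imwrite('pics/crop1.png',big[:,:,::-1])
s=snap('side','side1.png')
big=cv2.resize(s['frame'][190:380,230:510],None,fx=2.8,fy=2.8,interpolation=cv2.INTER_CUBIC)
cv2.imwrite('pics/crop2.png',big[:,:,::-1])
E
```

```text
[[344 243]
 [267 258]
 [279 326]
 [357 311]]
[[ 531.7 -112.   135. ]
 [ 512.3   72.   135. ]
 [ 351.8   55.5  135. ]
 [ 369.6 -125.8  135. ]]
[185.11071576 161.30229242 182.20368676 162.7721055 ]
[[ 786.9  159.4  135. ]
 [ 827.3 -274.7  135. ]
 [ 379.8 -317.7  135. ]
 [ 334.5  113.9  135. ]] [435.92001459 449.59854386 433.9272979  454.71595415]
320.5 177.875 80.0
[679.07236402 -69.68098811 190.        ]
```

View pics/crop1.png

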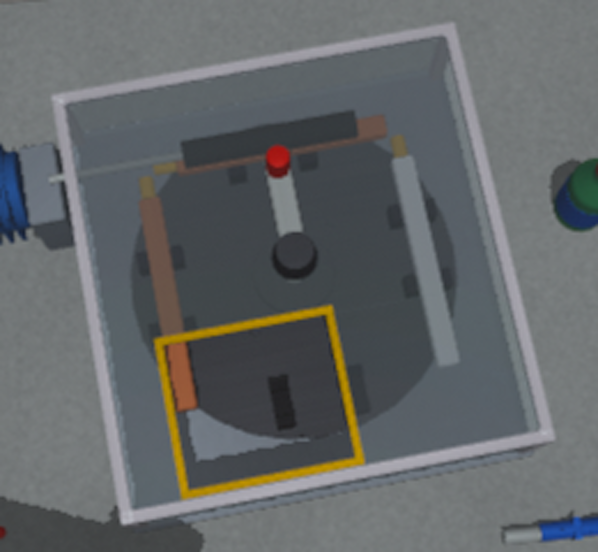

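View pics/crop2.png

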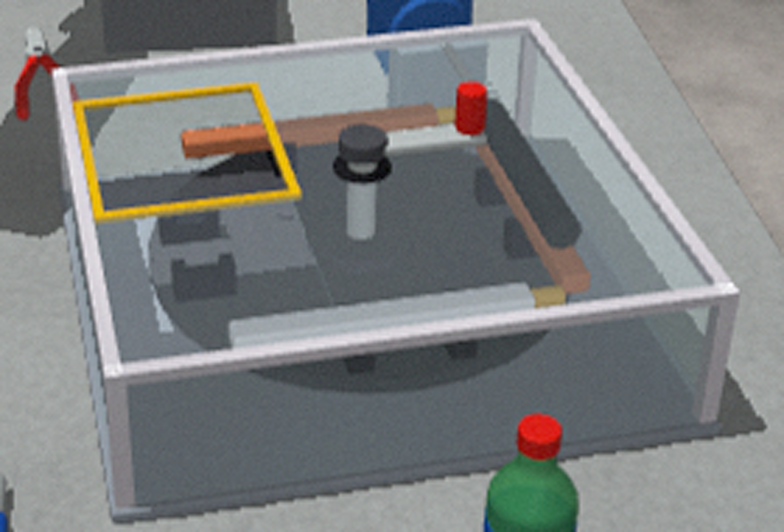

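```bash
python3 -m crank '[0.03,-0.05,0,0,0,2,-1,0.06,-0.1,0,0,0,4,-1,0.09,-0.15,0,0,0,8,-1,0.12,-0.2,0,0,0,11,-1,0.15,-0.25,0,0,0,14,-1,0.18,-0.3,0,0,0,17,-1,0.21,-0.35,0,0,0,19,-1,0.24,-0.4,0,0,0,22,-1,0.27,-0.45,0,0,0,24,-1,0.3,-0.5,0,0,0,26,-1,0.33,-0.55,0,0,0,28,-1,0.36,-0.6,0,0,0,28,-1]'
```

```text
t: 1.75
position: [619.6, 21.4, 404.1]
tcp_rot: [0.673, 0.74, -0.0, 0.0]
wrist_force: [0.6, 1.2, -0.2]
grip_width: 85.1
```

```bash
python3 -m crank '[0.029,-0.046,0,0,0,0,-1,0.058,-0.092,0,0,0,0,-1,0.058,-0.092,0,0,0,0,-1]'; python3 - <<'E'
from h import *
s=snap('wrist','w2.png')
for p in [(676.6,-70.3,200)]:
    V=np.array(s['view']);c=V[:3,:3]@np.array(p)+V[:3,3];th=np.arctan2(np.hypot(c[0],c[1]),c[2]);k=f(s)*th/np.hypot(c[0],c[1]);print(s['cx']+k*c[0],s['cy']+k*c[1])
E
```

```text
t: 2.12
position: [678.9, -74.2, 403.3]
tcp_rot: [0.674, 0.738, -0.001, 0.001]
wrist_force: [-0.3, 1.0, -0.3]
grip_width: 85.2
325.6719647993212 273.4780313758618
```

View pics/w2.png

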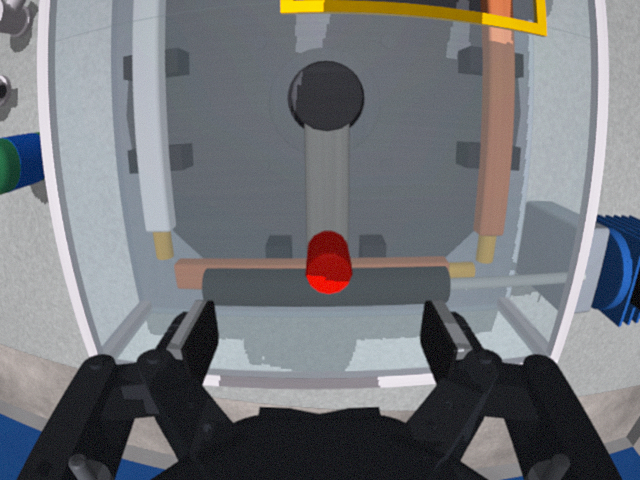

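```bash
python3 -m crank '[-0.001,0.002,-0.02,0,0,0,-1,-0.002,0.004,-0.045,0,0,0,-1,-0.002,0.004,-0.06,0,0,0,-1,-0.002,0.004,-0.06,0,0,0,0,-0.002,0.004,-0.06,0,0,0,1,-0.002,0.004,-0.06,0,0,0,1,-0.002,0.004,-0.06,0,0,0,1,-0.002,0.004,-0.06,0,0,0,1,-0.002,0.004,-0.06,0,0,0,1]' 25; python3 -c "
from h import *
snap('wrist','w3.png')"
```

```text
t: 3.3
position: [676.6, -68.9, 345.0]
tcp_rot: [0.674, 0.739, 0.0, 0.001]
wrist_force: [-0.2, -3.4, 5.9]
grip_width: 24.4
```

View pics/w3.png

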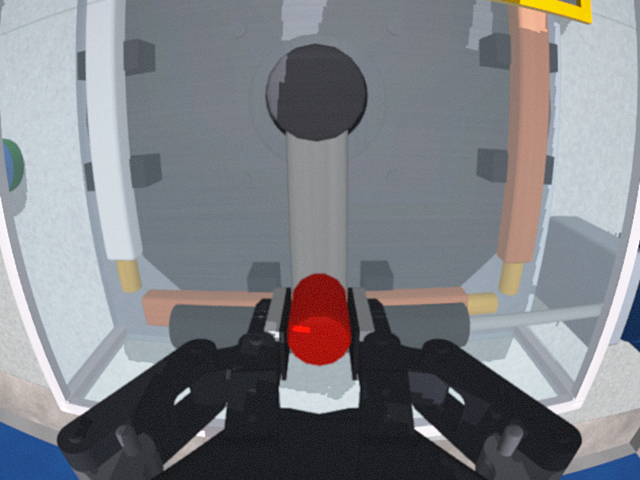

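```bash
python3 - <<'E'
import numpy as np
for k in range(1,13):
    a=np.radians(5.6-7.5*k);b=np.radians(5.6);print(-7.5*k,(0.09*np.array([np.cos(a)-np.cos(b),np.sin(a)-np.sin(b)])).round(4))
E
```

```text
-7.5 [ 0.0004 -0.0118]
-15.0 [-0.0008 -0.0235]
-22.5 [-0.0035 -0.0349]
-30.0 [-0.0076 -0.046 ]
-37.5 [-0.0132 -0.0563]
-45.0 [-0.02   -0.0659]
-52.5 [-0.0281 -0.0745]
-60.0 [-0.0372 -0.082 ]
-67.5 [-0.0472 -0.0882]
-75.0 [-0.0579 -0.093 ]
-82.5 [-0.0692 -0.0964]
-90.0 [-0.0808 -0.0984]
```

```bash
python3 -m crank '[0.0004,-0.0118,0,0,0,-7.5,1,-0.0008,-0.0235,0,0,0,-15,1,-0.0035,-0.035,0,0,0,-22.5,1,-0.0076,-0.046,0,0,0,-30,1,-0.0132,-0.0563,0,0,0,-37.5,1,-0.02,-0.066,0,0,0,-45,1,-0.028,-0.0745,0,0,0,-52.5,1,-0.037,-0.082,0,0,0,-60,1,-0.047,-0.088,0,0,0,-67.5,1,-0.058,-0.093,0,0,0,-75,1,-0.069,-0.0965,0,0,0,-82.5,1,-0.081,-0.0985,0,0,0,-90,1]'; python3 -c "
from h import *
snap('top','t4.png');print(robot.state()['position'],robot.state()['tcp_rot'],robot.state()['wrist_force'])"
```

```text
t: 4.85
position: [596.9, -167.3, 345.0]
tcp_rot: [0.999, 0.043, 0.002, 0.001]
wrist_force: [4.3, 0.1, -1.5]
grip_width: 24.2
[ 594.45663995 -167.3910685   344.84217075] [ 9.99146152e-01  4.12849869e-02 -1.51857716e-03  4.59057959e-04] [-5.64584069 -0.23638178  5.16565338]
```

View pics/t4.png

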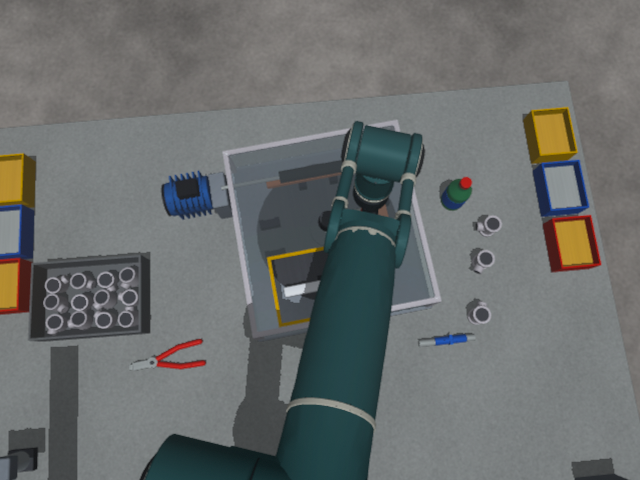

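```bash
python3 -m crank '[0,0,0,0,0,0,1,0,0,0,0,0,0,1,0,0,0,0,0,0,-1,0,0,0,0,0,0,-1,0,0,0,0,0,0,-1,0,0,0,0,0,0,-1,0,0,0.03,0,0,0,-1,0,0,0.06,0,0,0,-1,-0.03,0.02,0.06,0,0,0,-1,-0.06,0.04,0.06,0,0,0,-1,-0.08,0.06,0.06,0,0,0,-1,-0.08,0.06,0.06,0,0,0,-1]'; python3 -c "
from h import *
snap('wrist','w5.png');snap('side','s5.png')"
```

```text
t: 6.4
position: [513.3, -106.5, 405.0]
tcp_rot: [0.999, 0.042, -0.001, 0.0]
wrist_force: [0.2, -0.4, 0.3]
grip_width: 85.5
```

View pics/w5.png

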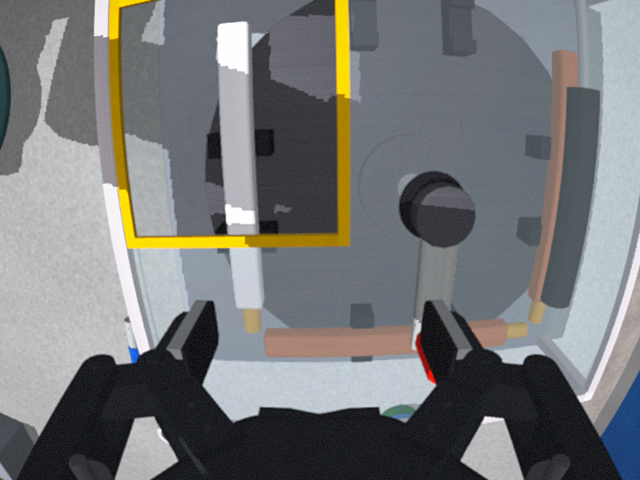

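View pics/s5.png

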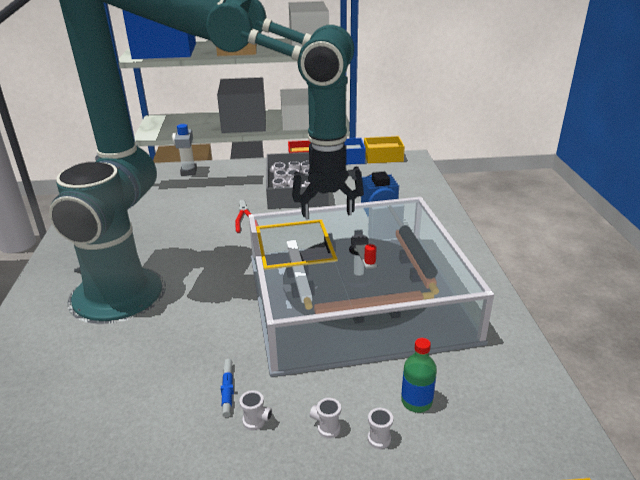

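```bash
python3 - <<'E'
from h import *
s=robot.snapshot('wrist')
p=lambda u,v,z:onz(s,u,v,z,True)
a=(p(218,25,98)+p(248,22,98))/2;b=(p(237,308,98)+p(263,307,98))/2
print(a,b,np.linalg.norm(a-b),np.degrees(np.arctan2(*(a-b)[[1,0]])))
u=(a-b)/np.linalg.norm(a-b);print('mid',a-130*u)
for q in [(115,5),(128,247),(350,245)]:print(p(*q,135))
c,sn=np.cos(np.radians(5.6)),np.sin(np.radians(5.6))
R=np.array([[c,-sn],[sn,c]]);O=np.array([587,-79])
for q in [(-140,0),(-140,70),(-215,-20),(-65,-20)]:print(q,O+R@np.array(q))
E
```

```text
[438.53522691  39.59175829  98.        ] [ 461.63326357 -189.46577624   98.        ] 230.21918560864475 95.75821011551375
mid [451.57820922 -89.75228143  98.        ]
[358.0957774   50.55638723 135.        ]
[ 371.76100795 -128.10361929  135.        ]
[ 536.12245667 -111.99387215  135.        ]
(-140, 0) [447.668164   -92.66160597]
(-140, 70) [440.83736102 -22.99568797]
(-215, -20) [ 374.977767   -119.88487145]
(-65, -20) [ 524.261877   -105.24743648]
```

```bash
python3 -m crank '[-0.025,0.03,0,0,0,0,-1,-0.05,0.06,0,0,0,0,-1,-0.071,0.0845,-0.02,0,0,0,-1,-0.071,0.0845,-0.05,0,0,0,-1,-0.071,0.0845,-0.075,0,0,0,-1,-0.071,0.0845,-0.075,0,0,0,-1,-0.071,0.0845,-0.075,0,0,0,-1]'; python3 -c "
from h import *
s=snap('wrist','w6.png');print(robot.state()['position'])"
```

```text
t: 7.42
position: [444.9, -23.6, 331.1]
tcp_rot: [0.999, 0.041, -0.001, 0.001]
wrist_force: [0.8, -0.9, -0.6]
grip_width: 85.5
[445.00796524 -23.61541397 331.47352212]
```

View pics/w6.png

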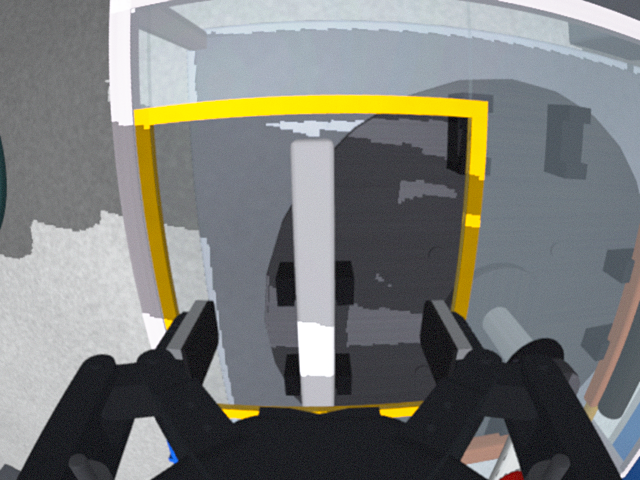

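```bash
python3 - <<'E'
from h import *
s=robot.snapshot('wrist')
p=lambda u,v,z:onz(s,u,v,z,True)
a=(p(291,141,98)+p(332,141,98))/2;b=(p(298,300,98)+p(334,300,98))/2
d=a-b;u=d/np.linalg.norm(d);print(a,b,np.degrees(np.arctan2(d[1],d[0])),'grip70',a-60*u,'mid',a-130*u)
print('width',p(291,141,98)-p(332,141,98))
print('saddle top faces',p(280,262,88),p(280,305,88),p(290,352,88),p(290,395,88))
print('opening',p(165,112,135),p(470,108,135))
E
```

```text
[435.73182736  42.58068672  98.        ] [445.75111212 -52.62925824  98.        ] 96.00733067015594 grip70 [442.01116971 -17.08982408  98.        ] mid [449.33706912 -86.70542002  98.        ]
width [-22.04560823  -1.73180939   0.        ]
saddle top faces [421.79037019 -33.29827213  88.        ] [423.01078167 -63.85772287  88.        ] [ 431.27415648 -101.53817493   88.        ] [ 432.9658582  -143.52809287   88.        ]
opening [367.52540218  55.75682687 135.        ] [507.18601775  68.9602425  135.        ]
```

```bash
python3 -m crank '[-0.003,0.0035,0,0,0,0,-1,-0.003,0.0035,-0.025,0,0,0,-1,-0.003,0.0035,-0.05,0,0,0,-1,-0.003,0.0035,-0.07,0,0,0,-1,-0.003,0.0035,-0.083,0,0,0,-1,-0.003,0.0035,-0.083,0,0,0,-1]';python3 -c "
from h import *
s=snap('side','s7.png');print(robot.state()['position'],robot.state()['wrist_force'])
cv2.imwrite('pics/s7c.png',cv2.resize(s['frame'][150:350,220:500],None,fx=2.8,fy=2.8,interpolation=2)[:,:,::-1])"
```

```text
t: 8.28
position: [441.6, -20.0, 248.1]
tcp_rot: [0.999, 0.041, -0.001, 0.001]
wrist_force: [-0.2, 0.7, -0.1]
grip_width: 85.3
[442.1243176  -20.02090075 248.87125387] [ 0.2486354  -0.00968782  1.16739576]
```

View pics/s7c.png

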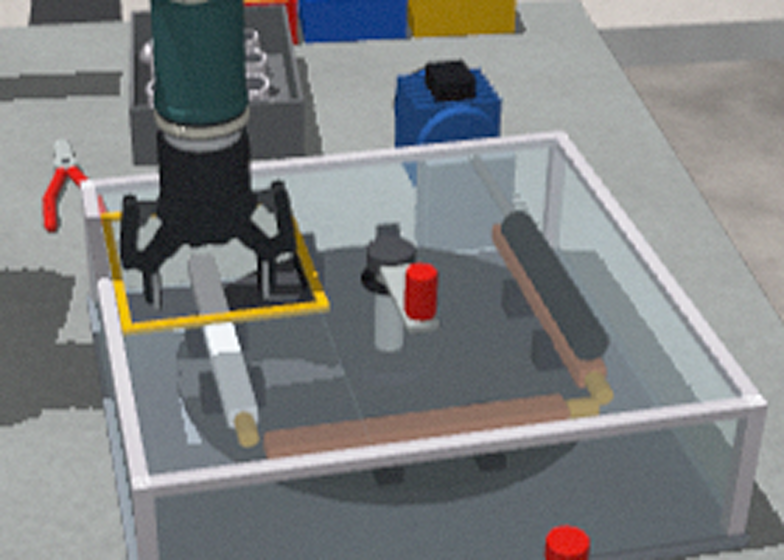

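```bash
python3 -m crank '[0,0,0,0,0,0,0,0,0,0,0,0,0,0.5,0,0,0,0,0,0,1,0,0,0,0,0,0,1,0,0,0,0,0,0,1,0,0,0,0,0,0,1,0,0,0,0,0,0,1,0,0,0,0,0,0,1]' 70;python3 -c "
from h import *
s=snap('wrist','w8.png');print(robot.state()['position'],robot.state()['wrist_force'])"
```

```text
t: 9.32
position: [442.4, -20.1, 249.4]
tcp_rot: [0.999, 0.041, 0.0, 0.001]
wrist_force: [-1.6, -0.3, 5.3]
grip_width: 22.6
[442.35256651 -20.04481377 249.42835635] [-1.44179555  0.02792259  6.03534493]
```

View pics/w8.png

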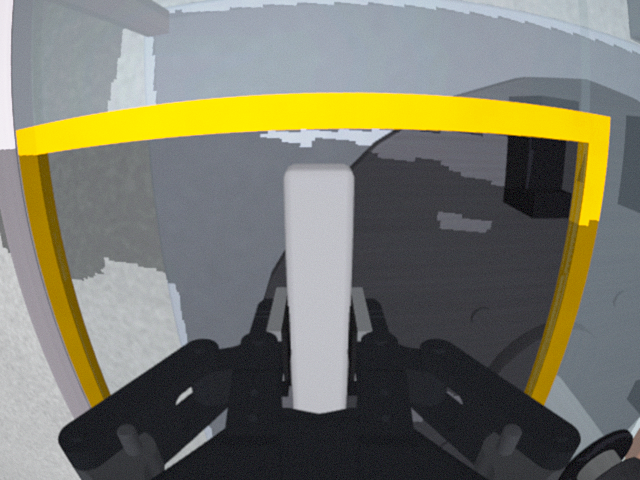

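```bash
cat > plan.py <<'E'
import numpy as np
from workcell import robot
W=np.array([[0,-130,89],[10,-130,91],[14,-117,90],[18,-100,88.5],[22,-77,89],[25,-60,92],[27,-45,97],[28,-30,106],[28,-15,114],[28,0,124],[28,5,150],[28,5,200],[28,5,230]],float)
yd=np.array([-.0976,.9952]);o=np.array([442.4,-20.1,249.4])
def tcp(th,ey,ez,a=70):
    t=np.radians(th);s,c=np.sin(t),np.cos(t);L=130+a
    return np.array([ey+L*c-160.4*s, ez+L*s+160.4*c])
def rows(S):
    b=tcp(0,-130,89);x=robot.state();p0=x['position'];q=x['tcp_rot']
    from scipy.spatial.transform import Rotation as R
    z=R.from_quat(q).as_matrix()[:,2];th0=np.degrees(np.arctan2(z[:2]@yd,-z[2]));print('th now',th0)
    for w in S:
        d=tcp(*w)-b;P=np.r_[o[:2]+d[0]*yd,o[2]+d[1]]
        r=(w[0]-th0);sh=(P-p0)/1000
        up=w[2]+(-20-w[1])*np.tan(np.radians(w[0]))+9/np.cos(np.radians(w[0]))
        print(w.round(1),'top@edge',up.round(1),sh.round(4),(r*np.array([.9952,.0976])).round(2))
E
python3 - <<'E'
from plan import *
S=[]
for i,n in((0,4),(1,2),(2,2)):
    S+=[W[i]+(W[i+1]-W[i])*k/n for k in range(1,n+1)]
rows(S)
E
```

```text
th now -0.11825399643944273
[   2.5 -130.    89.5] top@edge 103.3 [ 0.0007 -0.0072  0.009 ] [2.61 0.26]
[   5. -130.   90.] top@edge 108.7 [ 0.0015 -0.0147  0.0178] [5.09 0.5 ]
[   7.5 -130.    90.5] top@edge 114.1 [ 0.0023 -0.0226  0.0262] [7.58 0.74]
[  10. -130.   91.] top@edge 119.5 [ 0.0031 -0.0308  0.0343] [10.07  0.99]
[  12.  -123.5   90.5] top@edge 121.7 [ 0.0031 -0.0311  0.0395] [12.06  1.18]
[  14. -117.   90.] top@edge 123.5 [ 0.0031 -0.0316  0.0446] [14.05  1.38]
[  16.  -108.5   89.2] top@edge 124.0 [ 0.003  -0.0304  0.0491] [16.04  1.57]
[  18.  -100.    88.5] top@edge 124.0 [ 0.0029 -0.0293  0.0534] [18.03  1.77]
```

```bash
python3 -m crank '[0.0007,-0.0072,0.009,2.6,0.25,0,1,0.0015,-0.0147,0.0178,5.1,0.5,0,1,0.0023,-0.0226,0.0262,7.6,0.75,0,1,0.0031,-0.0308,0.0343,10,1,0,1,0.0031,-0.0311,0.0395,12,1.2,0,1,0.0031,-0.0316,0.0446,14,1.4,0,1,0.0031,-0.0316,0.0446,14,1.4,0,1,0.0031,-0.0316,0.0446,14,1.4,0,1]';python3 -c "
from h import *
s=snap('side','s9.png');snap('wrist','w9.png');print(robot.state()['position'],robot.state()['wrist_force'])
cv2.imwrite('pics/s9c.png',cv2.resize(s['frame'][150:350,220:500],None,fx=2.8,fy=2.8,interpolation=2)[:,:,::-1])"
```

```text
t: 10.38
position: [445.3, -51.5, 293.7]
tcp_rot: [0.992, 0.041, -0.007, -0.121]
wrist_force: [-0.1, 0.7, -1.1]
grip_width: 22.8
[445.26957959 -51.4128263  293.71904063] [-0.82179859 -0.13495396 -2.55409793]
```

View pics/s9c.png

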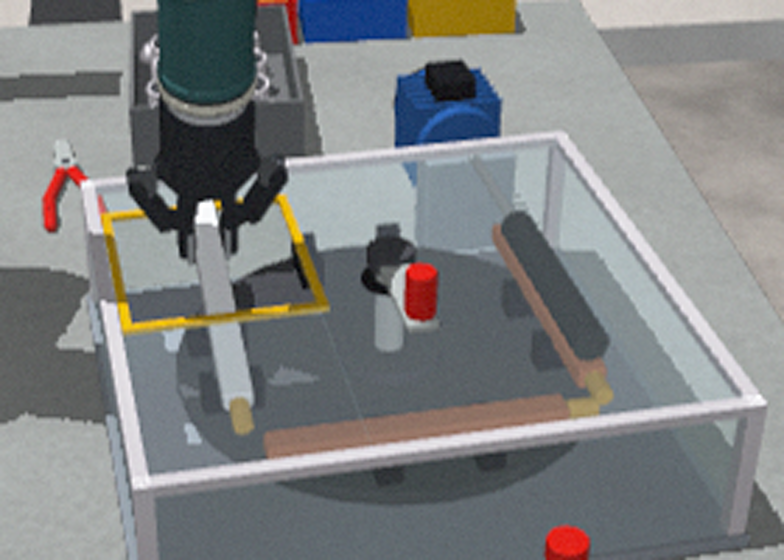

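View pics/w9.png

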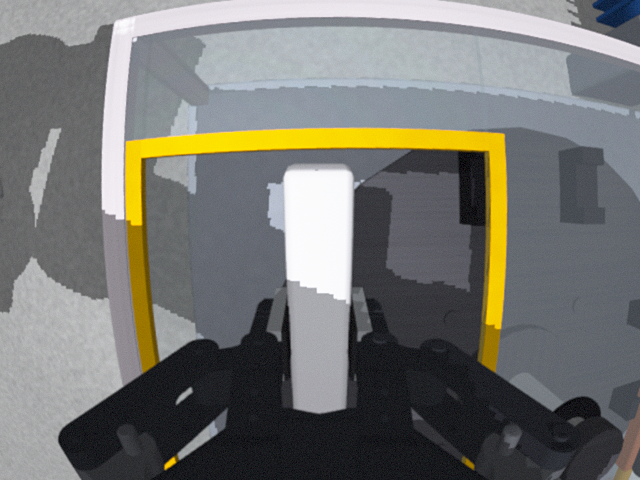

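```bash
python3 - <<'E'
from h import *
from plan import *
s=robot.snapshot('side')
st=np.array([449,-91]) # spout mid
for ey,z in((-117,90),(-112,90),(-117,85),(-117,95)):
    p=st+ey*yd;print(ey,z,proj(s,[*p,z]))
S=[W[3]]
for i,n in((3,2),(4,2),(5,1),(6,2)):
    S+=[W[i]+(W[i+1]-W[i])*k/n for k in range(1,n+1)]
rows(S)
E
```

```text
-117 90 (np.float64(307.2889814287748), np.float64(303.15170455567636))
-112 90 (np.float64(306.90007783391644), np.float64(301.7353196237073))
-117 85 (np.float64(307.35137915378164), np.float64(305.0066272530414))
-117 95 (np.float64(307.22631000340346), np.float64(301.288645455609))
th now 13.948582492063588
[  18.  -100.    88.5] top@edge 124.0 [-0.      0.0021  0.0091] [4.03 0.4 ]
[ 20.  -88.5  88.8] top@edge 123.3 [-0.0004  0.006   0.0141] [6.02 0.59]
[ 22. -77.  89.] top@edge 121.7 [-0.0008  0.0098  0.0189] [8.01 0.79]
[ 23.5 -68.5  90.5] top@edge 121.4 [-0.001   0.0124  0.0236] [9.51 0.93]
[ 25. -60.  92.] top@edge 120.6 [-0.0013  0.0149  0.0281] [11.    1.08]
[ 27. -45.  97.] top@edge 119.8 [-0.0019  0.0218  0.037 ] [12.99  1.27]
[ 27.5 -37.5 101.5] top@edge 120.8 [-0.0025  0.0272  0.0424] [13.49  1.32]
[ 28. -30. 106.] top@edge 121.5 [-0.003   0.0326  0.0478] [13.98  1.37]
```

```bash
python3 -m crank '[0,0.001,0.0045,2,0.2,0,1,0,0.002,0.009,4,0.4,0,1,-0.0004,0.006,0.014,6,0.6,0,1,-0.0008,0.0098,0.019,8,0.8,0,1,-0.001,0.0124,0.0236,9.5,0.95,0,1,-0.0013,0.015,0.0281,11,1.1,0,1,-0.0019,0.0218,0.037,13,1.3,0,1,-0.0025,0.0272,0.0424,13.5,1.3,0,1,-0.003,0.0326,0.0478,14,1.4,0,1,-0.003,0.0326,0.0478,14,1.4,0,1,-0.003,0.0326,0.0478,14,1.4,0,1]';python3 -c "
from h import *
from plan import *
s=snap('side','s10.png');snap('wrist','w10.png');print(robot.state()['position'],robot.state()['wrist_force'])
cv2.imwrite('pics/s10c.png',cv2.resize(s['frame'][150:350,220:500],None,fx=2.8,fy=2.8,interpolation=2)[:,:,::-1])
S=[]
for i,n in((7,2),(8,2),(9,2),(10,2),(11,1)):
    S+=[W[i]+(W[i+1]-W[i])*k/n for k in range(1,n+1)]
rows(S)
"
```

```text
t: 11.9
position: [442.2, -18.7, 341.5]
tcp_rot: [0.969, 0.04, -0.014, -0.242]
wrist_force: [-0.3, 1.0, -2.2]
grip_width: 22.3
[442.19956202 -18.82834791 341.30829871] [-0.02420415 -0.13912724 -1.35610291]
th now 28.014922597477895
[ 28.  -22.5 110. ] top@edge 121.5 [-0.0007  0.0075  0.0042] [-0.01 -0.  ]
[ 28. -15. 114.] top@edge 121.5 [-0.0014  0.0149  0.0082] [-0.01 -0.  ]
[ 28.   -7.5 119. ] top@edge 122.5 [-0.0021  0.0224  0.0132] [-0.01 -0.  ]
[ 28.   0. 124.] top@edge 123.6 [-0.0029  0.0299  0.0182] [-0.01 -0.  ]
[ 28.    2.5 137. ] top@edge 135.2 [-0.0031  0.0324  0.0312] [-0.01 -0.  ]
[ 28.   5. 150.] top@edge 146.9 [-0.0033  0.0348  0.0442] [-0.01 -0.  ]
[ 28.   5. 175.] top@edge 171.9 [-0.0033  0.0348  0.0692] [-0.01 -0.  ]
[ 28.   5. 200.] top@edge 196.9 [-0.0033  0.0348  0.0942] [-0.01 -0.  ]
[ 28.   5. 230.] top@edge 226.9 [-0.0033  0.0348  0.1242] [-0.01 -0.  ]
```

View pics/s10c.png

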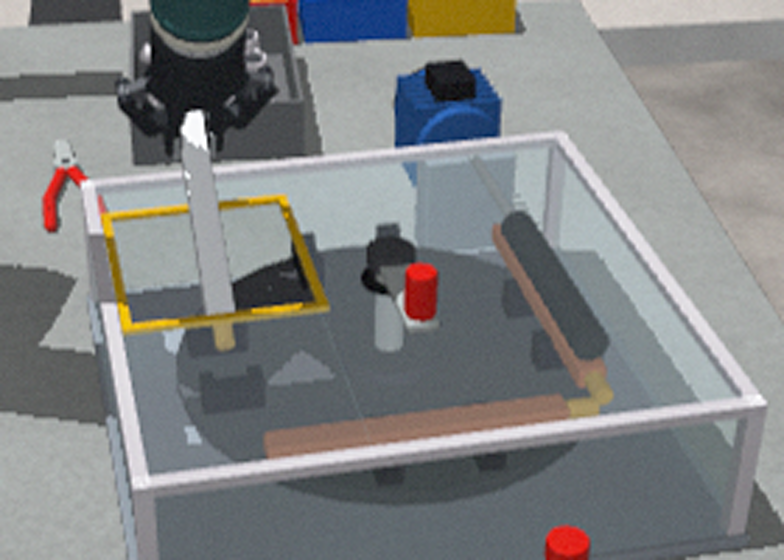

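View pics/w10.png

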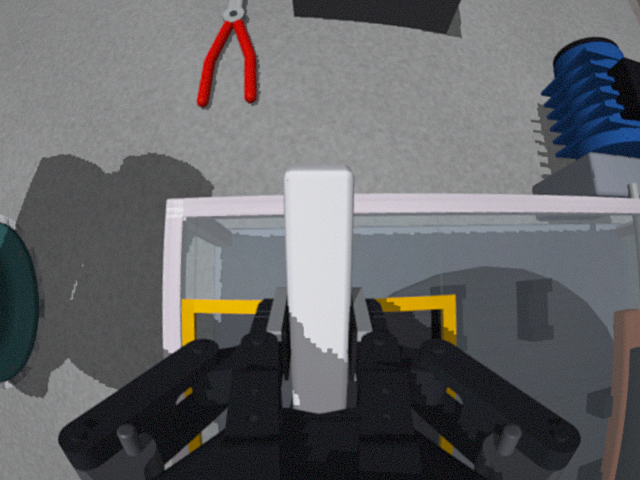

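```bash
python3 -m crank '[-0.0007,0.0075,0.0042,0,0,0,1,-0.0014,0.015,0.0082,0,0,0,1,-0.002,0.0225,0.0135,0,0,0,1,-0.003,0.03,0.0185,0,0,0,1,-0.003,0.0325,0.0312,0,0,0,1,-0.0033,0.035,0.044,0,0,0,1,-0.0033,0.035,0.057,0,0,0,1,-0.0033,0.035,0.07,0,0,0,1,-0.0033,0.035,0.094,0,0,0,1,-0.0033,0.035,0.12,0,0,0,1,-0.0033,0.035,0.13,0,0,0,1,-0.0033,0.035,0.13,0,0,0,1]'; python3 -m crank '[0,0,0,0,0,0,1,0,0,0,0,0,0,1,0,0,0,0,0,0,1,0,0,0,0,0,0,1,0,0,0,0,0,0,1,0,0,0,0,0,0,1]';python3 -c "
from h import *
for n in('side','top','wrist'): snap(n,n+'11.png')
print(robot.state())"
```

```text
t: 13.5
position: [439.0, 16.0, 472.0]
tcp_rot: [0.97, 0.04, -0.013, -0.241]
wrist_force: [0.8, 1.0, -2.7]
grip_width: 22.3
t: 14.25
position: [439.1, 16.0, 472.0]
tcp_rot: [0.97, 0.04, -0.013, -0.241]
wrist_force: [-0.7, -0.5, -1.6]
grip_width: 22.8
{'t': 14.4, 'joint_pos': array([-0.20042358, -0.1976977 ,  1.99377063,  0.46615037,  1.5073255 ,
       -0.35154243]), 'dq': array([ 0.00049098, -0.00019305,  0.00178114,  0.00149366,  0.00167933,
       -0.00101292]), 'joint_efforts': array([ 1.37188825e-03, -2.63764626e+01, -3.76397717e+01,  2.49755099e+00,
        9.59692597e-01,  6.27294430e-04]), 'position': array([439.05619435,  15.99238665, 472.05406252]), 'tcp_rot': array([ 0.96951976,  0.04007063, -0.01337092, -0.24134415]), 'wrist_force': array([ 0.67928362,  0.47282213, -1.79066082]), 'ft_torque': array([-0.27650056, -0.02759837,  0.05025657]), 'grip_width': 22.20294620160887}
```

View pics/side11.png

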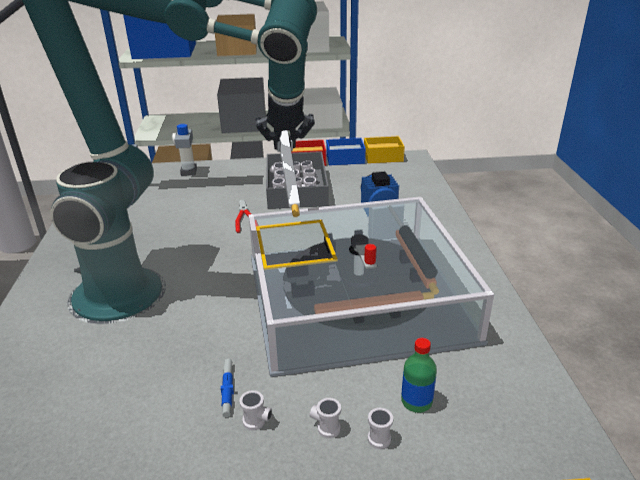

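View pics/wrist11.png

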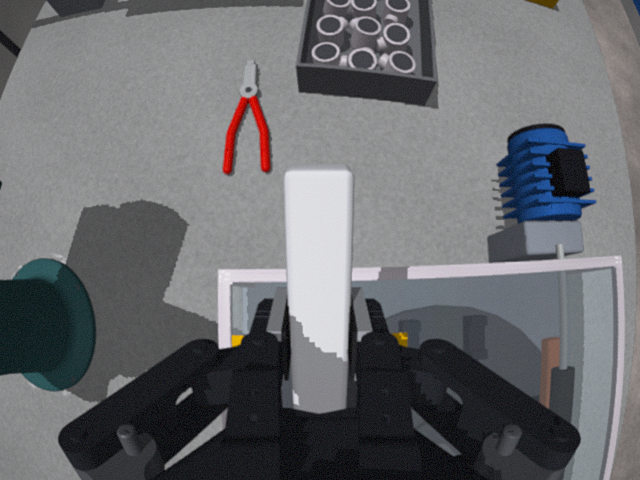

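View pics/top11.png

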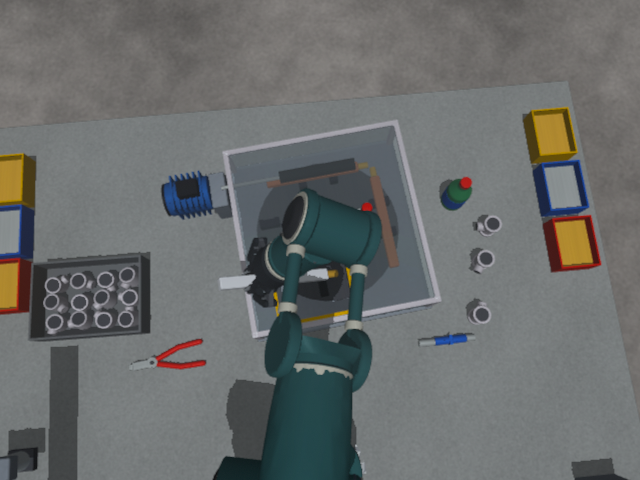

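```bash
python3 - <<'E'
from h import *
from plan import *
a=robot.snapshot('side');b=robot.snapshot('top')
def tri(p,q):
    o1,d1=ray(a,*p);o2,d2=ray(b,*q)
    t=np.linalg.lstsq(np.c_[d1,-d2],o2-o1,rcond=None)[0];x=o1+t[0]*d1;y=o2+t[1]*d2;return ((x+y)/2).round(1),np.linalg.norm(x-y).round(1)
print('spigot',tri((296,213),(335,274)),'outlet',tri((287,133),(220,283)))
hsv=cv2.cvtColor(a['frame'],cv2.COLOR_RGB2HSV);r=cv2.inRange(hsv,(0,170,60),(6,255,255))|cv2.inRange(hsv,(174,170,60),(180,255,255))
r[:235]=0;r[275:]=0;r[:,:355]=0;r[:,390:]=0
m=cv2.moments(r,True);k=onz(a,m['m10']/m['m00'],m['m01']/m['m00'],180);print('knob',k,'crank deg',np.degrees(np.arctan2(k[1]+79,k[0]-587))-5.6)
E
```

```text
spigot (array([446.2, -79.5, 239.3]), np.float64(4.9)) outlet (array([437.1, 148.4, 335.7]), np.float64(10.7))
knob [ 599.00838527 -166.67461971  180.        ] crank deg -87.80099024255317
```

```bash
python3 -c "
from workcell import robot
print(robot.sign_off())"
```

```text
the job is handed in; nothing more can be done
None
```

The job is handed in. The bright spout is out of the guard, held still in the gripper and clear of everything, but sign-off reports no verdict, so I can't confirm a pass.

**What I did**
- I gripped the red knob and turned the dial one station clockwise (−90°), then let go so the detent could centre it.
- I took the spout about 70 mm from its middle towards the outlet end, with a 70 N grip.
- I tilted that end up to 28° while drawing it out through the opening, then lifted it. I handed in at about t = 14.5 s.

**Last checks**
- **Height:** the lower (spigot) end measured about 239 mm above the bench and the outlet end about 336 mm, so the spout is roughly 100 mm clear of the guard top. The two views missed each other by 5 mm and 11 mm respectively.
- **Grip and motion:** the arm was at rest with joint speeds near zero. The wrist force was about 2 N, roughly the spout's weight. The spout shifted about 3 pixels in the wrist view during the pull and not after that.
- **Guard contact:** there is no direct reading of force on the guard. Wrist force read only a few newtons whenever I checked it during the pull, and my planned path cleared the guard edge by about 7 mm or more.
- **Other items:** both copper spouts are still in their nests, and nothing else on the bench looks moved.

**Disagreements**
- **Dial angle:** from the knob's position in the side view it came out at −87.8°, against a nominal −90°. That is within the uncertainty of the view, and the spout's own direction, measured after release, gave −90° within 0.5°.
- **Spout position:** estimates of the spout's middle at the station differed by up to about 6 mm between views. I used a compromise, and the grasp was good.

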